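Row up the tag blanks, run the clamp nut home and ease it a quarter turn

TASK

First slide the three wooden blocks back into an even row in the jig, each flat against the blue fence and centred on the yellow stripe it lies over. Then screw the brass knurled nut down clockwise until it bottoms out, back it off a quarter turn, and finish while still holding the nut in your grip at that setting (do not let go). Leave the dish, tape roll and jar where they are.

Things in the scene. Friction and masses are not known exactly. Their poses are not given: they have to be found in the camera images.
- jig: Fixed jig: aluminium plate 210 x 300 x 12 mm, origin on its underside; x points from the open front to the fence, z up. Blocks lie on the plate (z = 12 mm). Blue fence along y, 24 mm high over the plate, face at x = +30 mm. Yellow stripes along x at y = -95, 0, +95 mm. A block fully home has its origin at x = 0, on its stripe. Do not lift the blocks: their far ends go under the clamp bar.
- clamp_bar: Steel clamp bar, 62 x 270 x 8 mm, over the fence, overhanging its face by 8 mm (from jig x = +22 mm). Origin at the centre of its underside, which is 36 mm above the table when the nut has bottomed and up to 2 mm higher before; block tops are at 34 mm and slide under it. It only rises and sinks with the nut.
- block1: Loose beech tag blank, right-hand lane of the jig (stripe at jig y = -95 mm): 60 mm long (its x, 60 mm along jig x), 36 mm wide (its y), 22 mm high, about 40 g, white paper on top. Origin at the centre of its underside. It starts 30 to 60 mm short of home, up to 10 mm off its stripe, skewed up to 0.25 rad.
- block2: Loose beech tag blank, middle lane of the jig (stripe at jig y = 0 mm): 60 mm long (its x, 60 mm along jig x), 36 mm wide (its y), 22 mm high, about 40 g, white paper on top. Origin at the centre of its underside. It starts 30 to 60 mm short of home, up to 10 mm off its stripe, skewed up to 0.25 rad.
- block3: Loose beech tag blank, left-hand lane of the jig (stripe at jig y = 95 mm): 60 mm long (its x, 60 mm along jig x), 36 mm wide (its y), 22 mm high, about 40 g, white paper on top. Origin at the centre of its underside. It starts 30 to 60 mm short of home, up to 10 mm off its stripe, skewed up to 0.25 rad.
- nut: Round knurled brass nut, 36 mm diameter, on the vertical stud of the clamp bar at jig x = +58 mm, y = 0. Origin at its underside on the axis, which rests on the clamp bar's top (44 mm above the table when bottomed). 32 mm high, the lowest 3 mm is a black washer of 42 mm diameter; the stud's end is at 78 mm above the table. Red mark on top along the nut's -x.
- nut_grip (a point): Point on the nut's axis 24 mm above its underside: TCP height for a grip from above (fingertips then stand 5 mm above the clamp bar). Any grip yaw will do.
- nut_turn (a joint): Turn of the nut in rad, growing clockwise seen from above; hard stop at 6.283, where it bottoms out. It starts between 3.3 and 4.5. It sinks 4 mm per full turn, taking the bar with it, turns stiffly (about 0.08 N m) and stays where it is left. A quarter turn back from the stop is 4.712.
- dish: Bystander: black seed dish, 120 mm across, 25 mm high. Origin at the centre of its underside.
- tape: Bystander: yellow tape roll lying flat, 60 mm across, 18 mm high. Origin at the centre of its underside.
- jar: Bystander: amber sample jar, 56 mm across, 90 mm high. Origin at the centre of its underside.
Mind the look-alikes: they are no part of the job. What is shaped like the block2 but black, green or red is not meant.

How it is judged:
By the outcome, as a careful person would: the job done as asked, in the order asked, and still so for the second after the job is handed in, while the arm keeps its last pose, push and grip.
It also fails if it takes over 72 s, if anything falls off the work surface, if the arm or the gripper's body presses on something with over 40 N, if the wrist force passes 120 N, or if a joint passes its speed limit or range.

ROBOT

A 7-joint arm with a two-finger parallel gripper is mounted at the origin on the work surface. World frame = base frame: x ahead of the robot, y to its left, z up, the work surface at z = 0. Lengths are in m, angles in rad, forces in N, time in s.
With the tool pointing down it reaches from about 0.425 to 0.925 m from the base axis. Payload 6.8 kg.
Tool frame: the origin (TCP) lies between the finger pads, 19 mm behind the fingertips; this is the grasp point; z points along the fingers, y is the direction in which the jaws open and shut (so a half turn about z gives the same grasp; the last joint's range is limited). The gripper opens to 85 mm and grips with 20 to 120 N. Pads are 22 mm wide; open, the fingers measure 114 mm over their backs; the gripper's body (76 mm by 85 mm) begins 54 mm behind the grasp point. The pads swing forward as they close: fully open they stand 13 mm farther back than shut.
Start: joints at [-1.437, 0.477, 0.022, 1.555, -0.011, 1.109, -0.083], TCP at [0.162, 0.655, 0.25] pointing down, gripper open.
Joint ranges: [-2.96, 2.96], [-0.34, 2.1], [-1.41, 1.46], [0.24, 2.44], [-1.37, 4.51], [0.17, 1.92], [-2.96, 2.96]. Speed limits (rad/s): [2.39, 2.39, 3.14, 3.14, 3.14, 3.14, 3.14].

INTERFACE

Orientations are given as a rotation vector (axis times angle).
In Python, from bench import r gives the robot as it stands.
- The arm moves only by the tool send_rows, never from a script. Its argument "deltas" is a list of rows, each a list of 7 numbers: the opening, from 0 (shut) to 1 (fully open), then the shift along the tool's x, y, z as a fraction of full scale, then the turn, a rotation vector about the tool's x, y, z as a fraction of full scale. In form: [[hand, x, y, z, ax, ay, az], ...]. A call has 1 to 20 rows; each row is the pose to reach, as a shift and turn from the pose commanded when the call began, along the tool's axes at that moment, turning the shorter way round; what a row does not reach only later rows make up. Full scale, the value 1, is 150 mm for a shift and 180 degrees for a turn. A row lasts 1/12 s, in which the tool goes at most 41.7 mm and 7.16 degrees, less where a joint would pass 70% of its speed; a pose out of reach is approached as far as the arm can. A call with a number of a shift or a turn outside -1 to 1 is refused whole. A call with a gripper value outside its range is refused whole. The fingers move at their own pace and stop on an object; "squeeze" is the grip in N (left out, the last holds). Time passes only in rows, so rows that repeat a pose let the fingers close. It gives the time, the measured TCP pose, the force and the opening at its end, in the units of the state.
- r.get_obs(): the state, without advancing time (a new reading comes with each control period).
- r.grab_frame(name): name is "scene" or "top" or "wrist"; returns a dict with "pixels" (400x640x3 uint8, red, green, blue), "camera_matrix" (3x3 intrinsics, pixels), "dist_coeffs" ([k1, k2, p1, p2, k3] as OpenCV has them; the pictures are not rectified), "rvec" (rotation vector, rad) and "tvec" (3), from world to camera coordinates, as OpenCV has them. Camera axes: x right, y down, z forward; pixel columns grow to the right and rows downward; lengths in m; the calibration is good to about 2 mm. A picture is of the moment at which its call begins. There is no depth.
- r.hand_in(): hands the job in, once; it reports no verdict.
The state is a dict: "clock": time; "joints": joint angles; "qvel": joint speeds; "tau": joint torques, N m; "tcp_pos": TCP position; "orientation": TCP orientation; "contact_force": force on the tool from outside, world axes, zero at the start; "moment": the same for the moment, N m; "grip_width": finger opening in m.
Only numpy, scipy, OpenCV 4.12 (cv2) and the standard library are available. Lean on these libraries where they do the work, as an engineer would, in place of code of your own. Each camera call takes 0.05 s, during which the arm holds its last target. There are 200 camera calls.

## Working session

There is one attempt and no reset: what is moved stays moved. The work goes in short steps, Python scripts to look and compute and a tool call to move; the robot and the scene stay as the last step left them, time stands still between calls to the robot, and variables do not carry over. Pictures are saved under pics/ and viewed, about 8 in all and at most 12, crops included, and the job is handed in when it is done.

Besides the shell and the picture viewer there is one more tool, called after "Emit:" by a JSON object that holds its "fn" and its "kwargs". send_rows: Moves the arm, as the interface text tells. Shift numbers are shares of 150 mm and turn numbers shares of 180 degrees, none past 1 either way. Its arguments: {"type":"object","properties":{"deltas":{"type":"array","items":{"type":"array","items":{"type":"number"}}},"squeeze":{"type":"number"}},"required":["deltas"]}

```bash
mkdir -p pics; ls
cat > h.py <<'E'
import numpy as np, cv2
from bench import r
from scipy.spatial.transform import Rotation as R
def snap(name, fn, crop=None, scale=1):
    f=r.grab_frame(name); np.savez(fn+'.npz',**{k:np.array(v) for k,v in f.items()})
    im=cv2.cvtColor(np.array(f['pixels']),cv2.COLOR_RGB2BGR)
    if crop: x0,y0,x1,y1=crop; im=im[y0:y1,x0:x1]
    if scale!=1: im=cv2.resize(im,None,fx=scale,fy=scale,interpolation=cv2.INTER_CUBIC)
    cv2.imwrite(fn+'.png',im); return f
def load(fn): return dict(np.load(fn+'.npz'))
def ray(f,px,z):
    px=np.array(px,float).reshape(-1,1,2)
    u=cv2.undistortPoints(px,f['camera_matrix'],f['dist_coeffs']).reshape(-1,2)
    M=cv2.Rodrigues(f['rvec'])[0]; t=np.array(f['tvec']).reshape(3)
    d=np.c_[u,np.ones(len(u))]@M; c=-M.T@t
    return c+d*((z-c[2])/d[:,2])[:,None]
def proj(f,P): return cv2.projectPoints(np.array(P,float).reshape(-1,3),f['rvec'],f['tvec'],f['camera_matrix'],f['dist_coeffs'])[0].reshape(-1,2)
E
python3 - <<'E'
from h import *
np.set_printoptions(precision=4,suppress=True)
snap('top','pics/top1'); snap('scene','pics/scene1')
o=r.get_obs(); print(o['clock'],o['tcp_pos'],o['orientation'],o['grip_width'],R.from_rotvec(o['orientation']).as_matrix())
E
```

```text
pics
0.1 [0.1615 0.6549 0.2491] [-0.3788 -3.1186  0.0025] 0.08548626595262585 [[-0.9709  0.2394 -0.0003]
 [ 0.2394  0.9709 -0.0016]
 [-0.0001 -0.0016 -1.    ]]
```

View pics/top1.png

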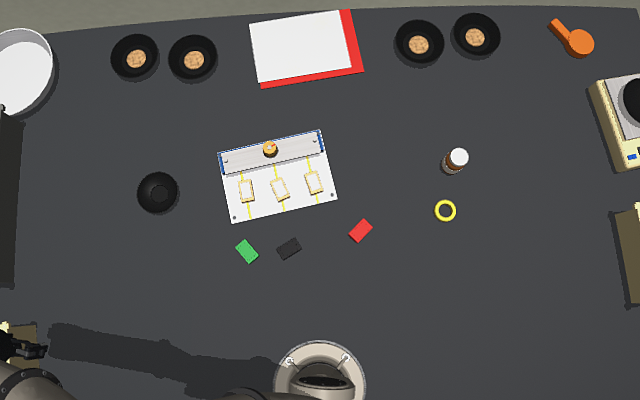

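View pics/scene1.png

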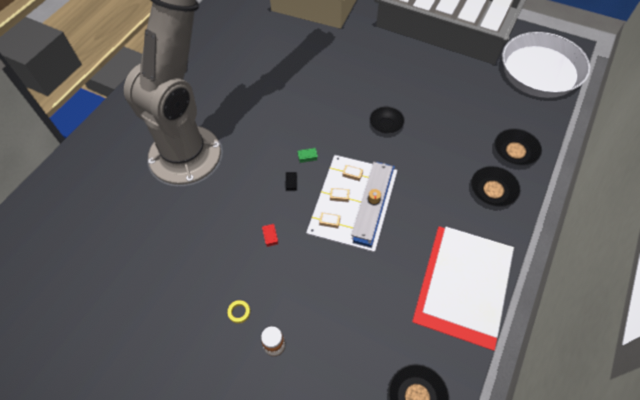

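The top view shows the jig at about (277,176) with the fence on the far side. The blocks are near (246,190), (280,189) and (314,182), and the nut is at (270,148). The red, black and green decoys lie in front, with the dish at left and the jar and tape at right. I'll enlarge the jig.

Run:
```python
from h import *
f=load('pics/top1'); im=cv2.cvtColor(f['pixels'],cv2.COLOR_RGB2BGR)[120:230,205:345]
cv2.imwrite('pics/crop1.png',cv2.resize(im,None,fx=5.6,fy=5.4,interpolation=cv2.INTER_CUBIC))
print(ray(f,[[232,223],[337,199],[218,152],[321,130]],0.012))
```

```text
[[ 0.44496996  0.21050417  0.012     ]
 [ 0.49497119 -0.08095257  0.012     ]
 [ 0.65003614  0.24584805  0.012     ]
 [ 0.69744673 -0.04919006  0.012     ]]
```

View pics/crop1.png

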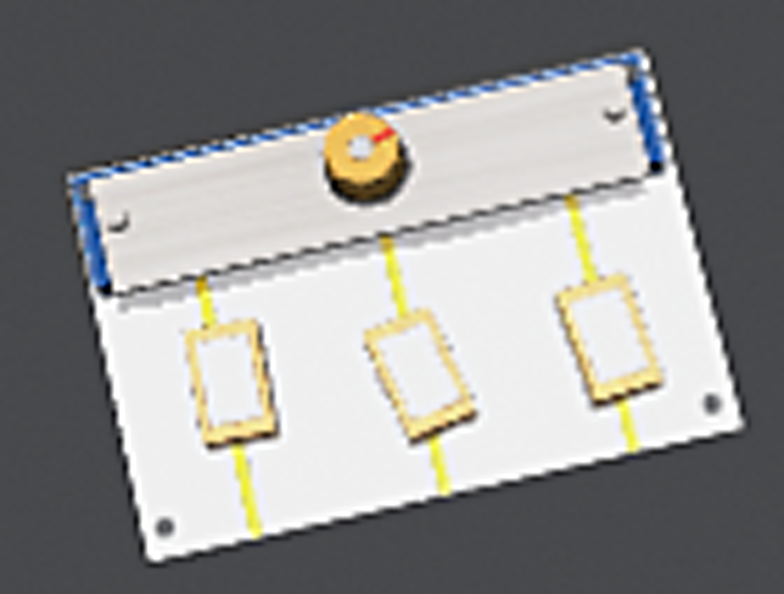

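Run:
```python
from h import *
np.set_printoptions(precision=4,suppress=True)
f=load('pics/top1')
c=lambda L:[(205-.5+ (x+.5)/5.6,120-.5+(y+.5)/5.4) for x,y in L]
P=ray(f,c([(150,560),(740,428),(255,533),(444,492),(633,450)]),.012)
nut=ray(f,c([(362,148)]),.077)[0]
bar=ray(f,c([(112,294),(655,178)]),.041)
print(P[:,:2],'nut',nut,'bar',bar[:,:2])
d=(P[1]-P[0])[:2]; yaw=np.arctan2(d[0],-d[1]); print('yaw',yaw, 'len',np.hypot(*d), 'bar',np.arctan2(*( (bar[1]-bar[0])[:2]*[1,-1])))
d=(P[4]-P[2])[:2]; print(np.arctan2(d[0],-d[1]),np.hypot(*d))
ex=np.array([np.cos(yaw),np.sin(yaw)]);ey=np.array([-ex[1],ex[0]])
mid=P[3,:2]
org=nut[:2]-.058*ex
for n,q in [('front',P[:,:2]),('bar',bar[:,:2])]: print(n,(q-org)@ex,(q-org)@ey)
print('org',org)
B={'3':[(186,330),(255,320),(277,432),(205,443)],'2':[(366,330),(430,308),(476,408),(412,437)],'1':[(556,292),(628,275),(662,378),(595,400)]}
for k,v in B.items():
  q=ray(f,c(v),.034)[:,:2]; m=q.mean(0)-org; dd=(q[0]+q[1]-q[2]-q[3])/2
  print(k,q.mean(0),m@ex,m@ey,'len',np.hypot(*dd),'skew',np.arctan2(dd[1],dd[0])-yaw)
print(r.get_obs()['joints'])
```

```text
[[ 0.4442  0.2122]
 [ 0.4954 -0.0802]
 [ 0.4552  0.1602]
 [ 0.4709  0.0668]
 [ 0.4871 -0.027 ]] nut [0.6349 0.0945 0.077 ] bar [[ 0.5768  0.2228]
 [ 0.6218 -0.0457]]
yaw 0.17323459327641186 len 0.2969363512029189 bar 0.16590402010947727
0.1691029856959657 0.18990845977436605
front [-0.1095 -0.1095 -0.1077 -0.1083 -0.1085] [ 0.1488 -0.1481  0.0957  0.0009 -0.0942]
bar [0.0229 0.0209] [ 0.1363 -0.1359]
org [0.5777 0.0845]
3 [0.5298 0.1668] -0.032995331564498645 0.08926838263669655 len 0.059301280693973155 skew -0.0321080620530336
2 [0.5297 0.0739] -0.0490931338227255 -0.002209714834626321 len 0.05828183019245056 skew 0.17788139129582822
1 [ 0.5421 -0.019 ] -0.05289062963206394 -0.09587475363516032 len 0.057591426433052276 skew 0.0828384837449743
[-1.4371  0.4777  0.0223  1.5563 -0.0115  1.1093 -0.0831]
```

Emit:
{"fn": "send_rows", "kwargs": {"deltas": [[1,-0.25,-0.2,0,0,0,0],[1,-0.5,-0.4,0,0,0,0],[1,-0.75,-0.6,0,0,0,0],[1,-1,-0.8,0,0,0,0],[1,-1,-0.8,0,0,0,0],[1,-1,-0.8,0,0,0,0]]}}

```text
clock: 0.6
tcp_pos: [0.284, 0.497, 0.2498]
orientation: [0.393, 3.115, -0.005]
contact_force: [0.9, -0.3, 0.1]
grip_width: 0.0853
```

Emit:
{"fn": "send_rows", "kwargs": {"deltas": [[1,-0.25,-0.2,0,0,0,0],[1,-0.5,-0.4,0,0,0,0],[1,-0.75,-0.6,0,0,0,0],[1,-1,-0.8,0,0,0,0],[1,-1,-0.8,0,0,0,0],[1,-1,-0.8,0,0,0,0]]}}

```text
clock: 1.1
tcp_pos: [0.3994, 0.3449, 0.2499]
orientation: [0.393, 3.115, -0.004]
contact_force: [-0.7, -0.4, -0.2]
grip_width: 0.0859
```

Emit:
{"fn": "send_rows", "kwargs": {"deltas": [[1,-0.25,-0.25,0,0,0,-0.033],[1,-0.5,-0.5,0,0,0,-0.066],[1,-0.75,-0.75,0,0,0,-0.1],[1,-1,-1,0,0,0,-0.131],[1,-1,-1,0,0,0,-0.131],[1,-1,-1,0,0,0,-0.131]]}}

```text
clock: 1.6
tcp_pos: [0.5083, 0.1621, 0.2501]
orientation: [-0.253, 3.13, -0.005]
contact_force: [0.5, -0.8, -1.3]
grip_width: 0.0853
```

```bash
cat >> h.py <<'E'
YAW=0.170; ORG=np.array([.5777,.0845])
def jig(p): 
    c,s=np.cos(YAW),np.sin(YAW); return np.array([[c,s],[-s,c]])@(np.array(p)[:2]-ORG)
def world(x,y):
    c,s=np.cos(YAW),np.sin(YAW); return np.array([[c,-s],[s,c]])@[x,y]+ORG
def to(x,y,z,dyaw=0):
    o=r.get_obs(); M=R.from_rotvec(o['orientation'])
    c,s=np.cos(YAW+dyaw),np.sin(YAW+dyaw)
    T=R.from_matrix(np.array([[-c,-s,0],[-s,c,0],[0,0,-1]]).T)
    d=M.inv().apply(np.r_[world(x,y),z]-o['tcp_pos'])/.15
    print('delta',d.round(4),((M.inv()*T).as_rotvec()/np.pi).round(4))
def st():
    o=r.get_obs(); M=R.from_rotvec(o['orientation']).as_matrix()
    print('t',round(o['clock'],2),'jig',(jig(o['tcp_pos'])*1e3).round(1),'z',round(o['tcp_pos'][2]*1e3,1),'yaw-jig',round(float((np.arctan2(-M[1,0],-M[0,0])-YAW)*180/np.pi),2),'F',np.round(o['contact_force'],1),'M',np.round(o['moment'],2),'w',round(o['grip_width']*1e3,1),'j',np.round(o['joints'],2))
E
python3 - <<'E'
from h import *
st(); to(-.06,0,.25)
E
```

```text
t 1.6 jig [-55.3  88.2] z 250.1 yaw-jig -0.51 F [ 0.5 -0.8 -1.3] M [-0.06 -0.01 -0.01] w 85.3 j [-0.62  0.24  0.22  1.91 -0.06  1.    1.37]
delta [ 0.0262 -0.5884  0.0026] [-0.001   0.0004 -0.0028]
```

Run:
```python
from h import *
snap('wrist','pics/w1'); st()
```

```text
t 1.65 jig [-55.8  90.3] z 250.0 yaw-jig -0.49 F [ 0.1  0.2 -0.9] M [-0.04  0.02 -0.02] w 85.3 j [-0.62  0.24  0.22  1.91 -0.06  1.    1.36]
```

View pics/w1.png

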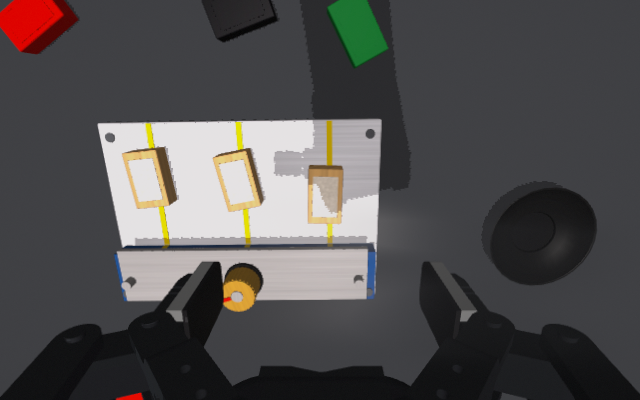

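The wrist view shows the jig upside down. The stripes start at (149,124), (239,122) and (329,122) and meet the bar near row 246. The blocks are centred near (149,180), (238,181) and (325,195), and the nut top is at (238,296).

Run:
```python
from h import *
np.set_printoptions(precision=4,suppress=True)
f=load('pics/w1')
for p,z in [([98,124],12),([380,120],12),([149,124],12),([239,122],12),([329,122],12),([167,246],12),([248,246],12),([330,246],12),([238,296],77.3),([117,249],45.3),([374,247],45.3)]:
    print(p,z,(jig(ray(f,[p],z/1e3)[0])*1e3).round(1))
for k,v in {'3':[(308,166),(342,166),(341,222),(308,222)],'2':[(215,156),(248,150),(260,203),(225,210)],'1':[(124,153),(162,148),(170,204),(134,208)]}.items():
    q=np.array([jig(a) for a in ray(f,v,.034)])*1e3; d=q[2]+q[3]-q[0]-q[1]; print(k,q.mean(0),'skew',np.arctan2(d[1],d[0]),np.hypot(*d)/2)
to(-.045,.095,.12)
```

```text
[98, 124] 12 [-106.  -147.7]
[380, 120] 12 [-107.   149.7]
[149, 124] 12 [-105.3  -93.2]
[239, 122] 12 [-106.3    2.2]
[329, 122] 12 [-105.4   96.5]
[167, 246] 12 [ 35.1 -94.3]
[248, 246] 12 [35.6  1.3]
[330, 246] 12 [36.3 97.4]
[238, 296] 77.3 [60.7  3. ]
[117, 249] 45.3 [  23.1 -132.2]
[374, 247] 45.3 [ 22.4 143.4]
3 [-32.6012  91.4622] skew -0.014293684184620072 61.011038210704605
2 [-48.7455   0.7359] skew 0.11757591903032621 57.38258611475721
1 [-51.1066 -92.4999] skew -0.0008873444173204216 59.145242965287565
delta [-0.071   0.0334  0.8665] [-0.0006  0.0002 -0.0027]
```

```bash
sed -i 's/^YAW=.*/YAW=0.170; ORG=np.array([.5777,.0845])+.0008*np.array([-.169,.985])/' h.py; sed -i 's/^def st():/def st(nx=None):/' h.py
python3 - <<'E'
from h import *
to(-.041,.095,.038)
E
```

```text
delta [-0.0973  0.04    1.4131] [-0.0006  0.0002 -0.0027]
```

Emit:
{"fn": "send_rows", "kwargs": {"deltas": [[1,-0.098,0.038,0.27,0,0,-0.0027],[1,-0.098,0.038,0.54,0,0,-0.0027],[1,-0.098,0.038,0.8,0,0,-0.0027],[1,-0.098,0.038,0.95,0,0,-0.0027],[1,-0.098,0.038,0.95,0,0,-0.0027],[1,-0.098,0.038,0.95,0,0,-0.0027]]}}

```text
clock: 2.15
tcp_pos: [0.5175, 0.1783, 0.1067]
orientation: [0.282, -3.126, 0.001]
contact_force: [0.3, 0.2, 0.2]
grip_width: 0.0857
```

Run:
```python
from h import *
st();to(-.041,.095,.038)
```

```text
t 2.15 jig [-43.4 101.8] z 106.7 yaw-jig 0.56 F [0.3 0.2 0.2] M [ 0.03  0.01 -0.01] w 85.7 j [-0.59  0.46  0.18  1.99 -0.12  0.71  1.42]
delta [-0.017  -0.0455  0.4579] [-0.0001 -0.0009  0.0031]
```

Emit:
{"fn": "send_rows", "kwargs": {"deltas": [[1,-0.017,-0.0455,0.15,0,0,0.003],[1,-0.017,-0.0455,0.25,0,0,0.003],[1,-0.017,-0.0455,0.25,0,0,0.003],[1,-0.017,-0.0455,0.25,0,0,0.003]]}}

```text
clock: 2.48
tcp_pos: [0.5231, 0.1718, 0.0715]
orientation: [-0.265, 3.129, 0.002]
contact_force: [0.9, 0.5, -0.4]
grip_width: 0.0858
```

Run:
```python
from h import *
st();to(-.041,.095,.038)
```

```text
t 2.48 jig [-39.1  94.5] z 71.5 yaw-jig -0.05 F [ 0.9  0.5 -0.4] M [-0.03 -0.    0.01] w 85.8 j [-0.56  0.52  0.17  2.   -0.14  0.63  1.44]
delta [0.0131 0.0032 0.2234] [ 0.0003  0.0005 -0.0003]
```

Emit:
{"fn": "send_rows", "kwargs": {"deltas": [[1,0.008,0.003,0.12,0,0,0],[1,0.008,0.003,0.223,0,0,0],[1,0.008,0.003,0.223,0,0,0],[0,0.008,0.003,0.223,0,0,0],[0,0.008,0.003,0.223,0,0,0],[0,0.008,0.003,0.223,0,0,0],[0,0.008,0.003,0.223,0,0,0],[0,0.008,0.003,0.223,0,0,0],[0,0.008,0.003,0.223,0,0,0],[0,0.008,0.003,0.223,0,0,0]], "squeeze": 20}}

```text
clock: 3.32
tcp_pos: [0.5219, 0.1713, 0.0378]
orientation: [-0.264, 3.129, 0.001]
contact_force: [-0.5, -0.3, 6.8]
grip_width: 0.0357
```

Run:
```python
from h import *
st();to(-.041,.095,.038)
```

```text
t 3.32 jig [-40.3  94.2] z 37.8 yaw-jig -0.09 F [-0.5 -0.3  6.8] M [-0.09  0.23 -0.09] w 35.7 j [-0.55  0.57  0.15  2.01 -0.16  0.56  1.45]
delta [ 0.0044  0.0053 -0.0013] [ 0.0002  0.0005 -0.0005]
```

Emit:
{"fn": "send_rows", "kwargs": {"deltas": [[0,-0.04,0.005,0,0,0,0],[0,-0.08,0.005,0,0,0,0],[0,-0.12,0.005,0,0,0,0],[0,-0.15,0.005,0,0,0,0],[0,-0.17,0.005,0,0,0,0],[0,-0.18,0.005,0,0,0,0],[0,-0.18,0.005,0,0,0,0]]}}

```text
clock: 3.9
tcp_pos: [0.5472, 0.1763, 0.0375]
orientation: [0.265, -3.129, -0.0]
contact_force: [-3.8, -1.2, 7.7]
grip_width: 0.0358
```

Run:
```python
from h import *
st()
```

```text
t 3.9 jig [-14.5  94.9] z 37.5 yaw-jig -0.08 F [-3.8 -1.2  7.7] M [-0.27  0.84  0.05] w 35.8 j [-0.54  0.6   0.15  1.95 -0.16  0.6   1.46]
```

Emit:
{"fn": "send_rows", "kwargs": {"deltas": [[0,-0.01,0,0,0,0,0],[0,-0.02,0,0,0,0,0],[0,-0.03,0,0,0,0,0],[0,-0.04,0,0,0,0,0],[0,-0.047,0,0,0,0,0],[0,-0.053,0,0,0,0,0],[0,-0.06,0,0,0,0,0],[0,-0.06,0,0,0,0,0]]}}

```text
clock: 4.57
tcp_pos: [0.5542, 0.1775, 0.0375]
orientation: [0.265, -3.125, 0.0]
contact_force: [-10.2, -1.2, 14.0]
grip_width: 0.0355
```

Run:
```python
from h import *
st()
```

```text
t 4.57 jig [-7.5 94.9] z 37.5 yaw-jig -0.06 F [-10.2  -1.2  14. ] M [-0.46  1.9  -0.02] w 35.5 j [-0.53  0.61  0.15  1.93 -0.16  0.61  1.46]
```

Emit:
{"fn": "send_rows", "kwargs": {"deltas": [[0,-0.007,0,0,0,0,0],[0,-0.014,0,0,0,0,0],[0,-0.02,0,0,0,0,0],[0,-0.02,0,0,0,0,0]]}}

```text
clock: 4.9
tcp_pos: [0.5547, 0.1776, 0.0371]
orientation: [0.264, -3.121, 0.001]
contact_force: [-15.3, -3.0, 19.2]
grip_width: 0.036
```

Run:
```python
from h import *
st()
```

```text
t 4.9 jig [-6.9 94.8] z 37.1 yaw-jig -0.07 F [-15.3  -3.   19.2] M [-0.54  3.11 -0.09] w 36.0 j [-0.53  0.61  0.15  1.93 -0.16  0.62  1.46]
```

Emit:
{"fn": "send_rows", "kwargs": {"deltas": [[0.85,-0.01,0,0,0,0,0],[0.85,-0.01,0,0,0,0,0],[0.85,-0.01,0,0,0,0,0],[0.85,-0.01,0,0,0,0,0],[0.85,-0.01,0,-0.1,0,0,0],[0.85,-0.01,0,-0.25,0,0,0],[0.85,0.1,-0.2,-0.35,0,0,0],[0.85,0.2,-0.4,-0.35,0,0,0],[0.85,0.33,-0.6,-0.35,0,0,0],[0.85,0.33,-0.633,-0.35,0,0,0],[0.85,0.33,-0.633,-0.35,0,0,0],[0.85,0.33,-0.633,-0.35,0,0,0],[0.85,0.33,-0.633,-0.35,0,0,0]]}}

```text
clock: 5.98
tcp_pos: [0.5273, 0.0781, 0.0891]
orientation: [-0.267, 3.129, 0.001]
contact_force: [0.3, -0.2, -0.1]
grip_width: 0.0726
```

Run:
```python
from h import *
st();to(-.057,0,.038)
```

```text
t 5.98 jig [-50.8   1.4] z 89.1 yaw-jig 0.03 F [ 0.3 -0.2 -0.1] M [-0.01 -0.03 -0.07] w 72.6 j [-0.41  0.47  0.18  2.03 -0.13  0.65  1.6 ]
delta [ 0.0419 -0.0096  0.3405] [0.0003 0.0003 0.0002]
```

Emit:
{"fn": "send_rows", "kwargs": {"deltas": [[0.85,0.042,-0.01,0.1,0,0,0],[0.85,0.042,-0.01,0.22,0,0,0],[0.85,0.042,-0.01,0.335,0,0,0],[0.85,0.042,-0.01,0.335,0,0,0],[0.85,0.042,-0.01,0.335,0,0,0],[0,0.042,-0.01,0.335,0,0,0],[0,0.042,-0.01,0.335,0,0,0],[0,0.042,-0.01,0.335,0,0,0],[0,0.042,-0.01,0.335,0,0,0],[0,0.042,-0.01,0.335,0,0,0],[0,0.042,-0.01,0.335,0,0,0]], "squeeze": 20}}

```text
clock: 6.9
tcp_pos: [0.5215, 0.0743, 0.0399]
orientation: [-0.265, 3.128, 0.001]
contact_force: [-1.3, 0.5, 6.3]
grip_width: 0.038
```

Run:
```python
from h import *
st();to(-.015,0,.038)
```

```text
t 6.9 jig [-57.1  -1.3] z 39.9 yaw-jig -0.05 F [-1.3  0.5  6.3] M [0.11 0.25 0.03] w 38.0 j [-0.38  0.54  0.15  2.07 -0.16  0.54  1.62]
delta [-0.2808  0.0089  0.0135] [ 0.0002  0.0006 -0.0003]
```

Emit:
{"fn": "send_rows", "kwargs": {"deltas": [[0,0,0.008,0,0,0,0],[0,0,0.008,0,0,0,0],[0,0,0.008,0,0,0,0],[0,-0.04,0.008,0,0,0,0],[0,-0.08,0.008,0,0,0,0],[0,-0.12,0.008,0,0,0,0],[0,-0.16,0.008,0,0,0,0],[0,-0.2,0.008,0,0,0,0],[0,-0.24,0.008,0,0,0,0],[0,-0.26,0.008,0,0,0,0],[0,-0.27,0.008,0,0,0,0],[0,-0.28,0.008,0,0,0,0],[0,-0.28,0.008,0,0,0,0]]}}

```text
clock: 7.98
tcp_pos: [0.5614, 0.0819, 0.0397]
orientation: [0.264, -3.129, -0.0]
contact_force: [-4.1, -0.1, 8.5]
grip_width: 0.0368
```

Run:
```python
from h import *
st();to(-.005,0,.038)
```

```text
t 7.98 jig [-16.5  -0.6] z 39.7 yaw-jig -0.08 F [-4.1 -0.1  8.5] M [-0.03  0.81  0.04] w 36.8 j [-0.38  0.59  0.16  1.97 -0.16  0.59  1.63]
delta [-0.0769  0.004   0.0113] [ 0.0001 -0.0003 -0.0005]
```

Emit:
{"fn": "send_rows", "kwargs": {"deltas": [[0,-0.01,0.004,0,0,0,0],[0,-0.02,0.004,0,0,0,0],[0,-0.03,0.004,0,0,0,0],[0,-0.04,0.004,0,0,0,0],[0,-0.05,0.004,0,0,0,0],[0,-0.06,0.004,0,0,0,0],[0,-0.07,0.004,0,0,0,0],[0,-0.077,0.004,0,0,0,0],[0,-0.077,0.004,0,0,0,0]]}}

```text
clock: 8.73
tcp_pos: [0.5704, 0.0842, 0.0395]
orientation: [0.264, -3.125, -0.0]
contact_force: [-9.9, -1.5, 14.4]
grip_width: 0.0362
```

Run:
```python
from h import *
st()
```

```text
t 8.73 jig [-7.2  0.1] z 39.5 yaw-jig -0.07 F [-9.9 -1.5 14.4] M [-0.14  2.06  0.09] w 36.2 j [-0.38  0.6   0.16  1.94 -0.16  0.61  1.63]
```

Emit:
{"fn": "send_rows", "kwargs": {"deltas": [[0,-0.007,0,0,0,0,0],[0,-0.014,0,0,0,0,0],[0,-0.02,0,0,0,0,0],[0,-0.02,0,0,0,0,0]]}}

```text
clock: 9.07
tcp_pos: [0.5726, 0.0851, 0.0394]
orientation: [0.265, -3.123, -0.001]
contact_force: [-12.0, -1.0, 15.0]
grip_width: 0.0357
```

Run:
```python
from h import *
st()
```

```text
t 9.07 jig [-5.   0.7] z 39.4 yaw-jig -0.03 F [-12.  -1.  15.] M [0.1  2.51 0.22] w 35.7 j [-0.38  0.61  0.16  1.94 -0.16  0.62  1.63]
```

Emit:
{"fn": "send_rows", "kwargs": {"deltas": [[0,-0.007,-0.005,0,0,0,0],[0,-0.014,-0.005,0,0,0,0],[0,-0.02,-0.005,0,0,0,0],[0,-0.02,-0.005,0,0,0,0]]}}

```text
clock: 9.4
tcp_pos: [0.5736, 0.0853, 0.0388]
orientation: [0.266, -3.119, -0.001]
contact_force: [-16.3, -0.3, 16.4]
grip_width: 0.0356
```

Run:
```python
from h import *
st()
```

```text
t 9.4 jig [-3.9  0.7] z 38.8 yaw-jig 0.01 F [-16.3  -0.3  16.4] M [0.23 3.38 0.12] w 35.6 j [-0.37  0.61  0.16  1.93 -0.16  0.62  1.63]
```

Emit:
{"fn": "send_rows", "kwargs": {"deltas": [[0.85,0.01,0,0,0,0,0],[0.85,0.01,0,0,0,0,0],[0.85,0.01,0,0,0,0,0],[0.85,0.01,0,0,0,0,0],[0.85,0.01,0,-0.1,0,0,0],[0.85,0.01,0,-0.25,0,0,0],[0.85,0.13,-0.2,-0.35,0,0,0],[0.85,0.26,-0.4,-0.35,0,0,0],[0.85,0.39,-0.6,-0.35,0,0,0],[0.85,0.39,-0.635,-0.35,0,0,0],[0.85,0.39,-0.635,-0.35,0,0,0],[0.85,0.39,-0.635,-0.35,0,0,0],[0.85,0.39,-0.635,-0.35,0,0,0]]}}

```text
clock: 10.48
tcp_pos: [0.5383, -0.0172, 0.0913]
orientation: [-0.268, 3.129, 0.001]
contact_force: [-0.6, -0.6, 0.4]
grip_width: 0.0727
```

Run:
```python
from h import *
st();to(-.060,-.095,.038); snap('wrist','pics/w2')
```

```text
t 10.48 jig [-56.  -94.4] z 91.3 yaw-jig 0.03 F [-0.6 -0.6  0.4] M [0.03 0.   0.05] w 72.7 j [-0.23  0.47  0.18  2.02 -0.14  0.66  1.78]
delta [ 0.0271 -0.0045  0.3554] [0.0002 0.0003 0.0002]
```

View pics/w2.png

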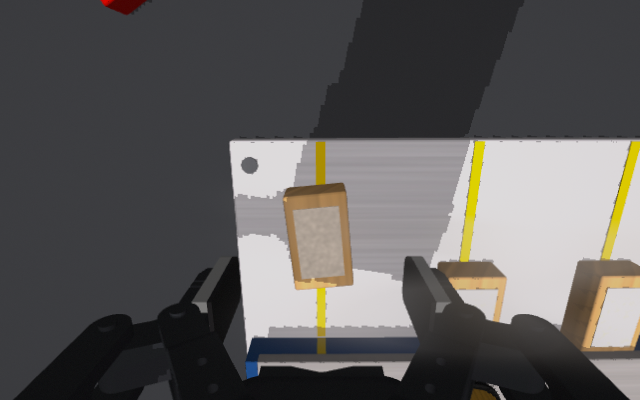

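Block 1, at (319,237) over its stripe (column 321), is between the fingers. Blocks 2 and 3 sit at the bar on their stripes. Next I grip block 1.

Emit:
{"fn": "send_rows", "kwargs": {"deltas": [[0.85,0.027,-0.003,0.1,0,0,0],[0.85,0.027,-0.003,0.22,0,0,0],[0.85,0.027,-0.003,0.35,0,0,0],[0.85,0.027,-0.003,0.35,0,0,0],[0.85,0.027,-0.003,0.35,0,0,0],[0,0.027,-0.003,0.35,0,0,0],[0,0.027,-0.003,0.35,0,0,0],[0,0.027,-0.003,0.35,0,0,0],[0,0.027,-0.003,0.35,0,0,0],[0,0.027,-0.003,0.35,0,0,0],[0,0.027,-0.003,0.35,0,0,0],[0,0.027,-0.003,0.35,0,0,0]], "squeeze": 20}}

```text
clock: 11.53
tcp_pos: [0.5344, -0.0197, 0.04]
orientation: [-0.265, 3.128, 0.001]
contact_force: [-0.7, 1.0, 6.6]
grip_width: 0.0366
```

Run:
```python
from h import *
st();to(-.015,-.095,.038)
```

```text
t 11.53 jig [-60.3 -96.1] z 40.0 yaw-jig -0.06 F [-0.7  1.   6.6] M [0.17 0.21 0.06] w 36.6 j [-0.21  0.55  0.16  2.05 -0.16  0.55  1.81]
delta [-0.3017  0.0079  0.0138] [ 0.0001  0.0007 -0.0003]
```

Emit:
{"fn": "send_rows", "kwargs": {"deltas": [[0,-0.03,0.006,0,0,0,0],[0,-0.06,0.006,0,0,0,0],[0,-0.1,0.006,0,0,0,0],[0,-0.14,0.006,0,0,0,0],[0,-0.18,0.006,0,0,0,0],[0,-0.22,0.006,0,0,0,0],[0,-0.26,0.006,0,0,0,0],[0,-0.28,0.006,0,0,0,0],[0,-0.3,0.006,0,0,0,0],[0,-0.31,0.006,0,0,0,0],[0,-0.32,0.006,0,0,0,0],[0,-0.33,0.006,0,0,0,0],[0,-0.34,0.006,0,0,0,0],[0,-0.35,0.006,0,0,0,0],[0,-0.36,0.006,0,0,0,0],[0,-0.36,0.006,0,0,0,0]]}}

```text
clock: 12.87
tcp_pos: [0.5863, -0.0104, 0.0398]
orientation: [0.264, -3.13, 0.0]
contact_force: [-3.1, -0.7, 7.4]
grip_width: 0.0362
```

Run:
```python
from h import *
st()
```

```text
t 12.87 jig [ -7.6 -95.8] z 39.8 yaw-jig -0.1 F [-3.1 -0.7  7.4] M [-0.03  0.79 -0.03] w 36.2 j [-0.21  0.61  0.16  1.92 -0.16  0.62  1.79]
```

Emit:
{"fn": "send_rows", "kwargs": {"deltas": [[0,-0.008,0.005,0,0,0,0],[0,-0.016,0.005,0,0,0,0],[0,-0.024,0.005,0,0,0,0],[0,-0.032,0.005,0,0,0,0],[0,-0.04,0.005,0,0,0,0],[0,-0.04,0.005,0,0,0,0]]}}

```text
clock: 13.37
tcp_pos: [0.5885, -0.0092, 0.0393]
orientation: [0.263, -3.122, -0.0]
contact_force: [-12.5, -1.3, 14.5]
grip_width: 0.0353
```

Run:
```python
from h import *
st()
```

```text
t 13.37 jig [ -5.2 -95. ] z 39.3 yaw-jig -0.11 F [-12.5  -1.3  14.5] M [-0.27  2.63  0.11] w 35.3 j [-0.21  0.62  0.16  1.91 -0.16  0.63  1.79]
```

Emit:
{"fn": "send_rows", "kwargs": {"deltas": [[0,-0.008,0,0,0,0,0],[0,-0.016,0,0,0,0,0],[0,-0.024,0,0,0,0,0],[0,-0.024,0,0,0,0,0]]}}

```text
clock: 13.7
tcp_pos: [0.5898, -0.009, 0.0386]
orientation: [0.263, -3.118, -0.0]
contact_force: [-16.0, -1.4, 15.0]
grip_width: 0.0356
```

Run:
```python
from h import *
st()
```

```text
t 13.7 jig [ -3.9 -95. ] z 38.6 yaw-jig -0.1 F [-16.   -1.4  15. ] M [-0.39  3.47  0.22] w 35.6 j [-0.22  0.62  0.17  1.91 -0.16  0.64  1.79]
```

Emit:
{"fn": "send_rows", "kwargs": {"deltas": [[0.85,0.01,0,0,0,0,0],[0.85,0.01,0,0,0,0,0],[0.85,0.01,0,0,0,0,0],[0.85,0.01,0,0,0,0,0],[1,0.01,0,-0.1,0,0,0],[1,0.01,0,-0.25,0,0,0],[1,0.15,0.2,-0.45,0,0,0],[1,0.3,0.4,-0.65,0,0,0],[1,0.4,0.6,-0.8,0,0,0],[1,0.4,0.63,-0.8,0,0,0],[1,0.4,0.63,-0.8,0,0,0],[1,0.4,0.63,-0.8,0,0,0],[1,0.4,0.63,-0.8,0,0,0]]}}

```text
clock: 14.78
tcp_pos: [0.5214, 0.0746, 0.1585]
orientation: [-0.264, 3.13, -0.001]
contact_force: [0.4, -0.2, 0.0]
grip_width: 0.0855
```

Run:
```python
from h import *
st(); snap('wrist','pics/w3',(80,110,560,330),1.65)
```

```text
t 14.78 jig [-57.2  -1. ] z 158.5 yaw-jig -0.11 F [ 0.4 -0.2  0. ] M [0.   0.02 0.02] w 85.5 j [-0.43  0.35  0.2   2.01 -0.1   0.79  1.57]
```

View pics/w3.png

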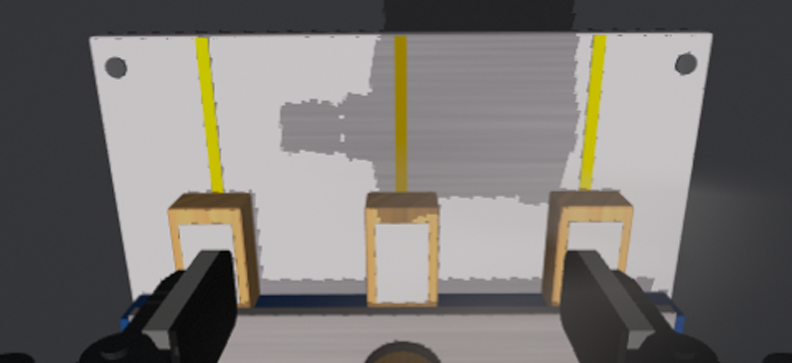

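The wrist crop shows all three blocks with their far ends under the bar. Their near top edges are at (169–243,209), (366–439,207) and (558–632,207), and the stripes meet the plate-level edges at 217, 401 and 587.

Run:
```python
from h import *
f=load('pics/w3')
c=lambda p:((p[0]+.5)/1.65+79.5,(p[1]+.5)/1.65+109.5)
J=lambda p,z:(jig(ray(f,[c(p)],z)[0])*1e3).round(1)
for a,b,s,e in [((169,210),(243,208),(203,38),(217,192)),((366,207),(439,207),(401,36),(401,192)),((558,207),(632,207),(599,36),(587,190))]:
    print('block near edge',J(a,.034),J(b,.034),'mid',(J(a,.034)+J(b,.034))/2,'stripe',J(s,.012),J(e,.012))
to(.058,0,.12)
im=cv2.cvtColor(f['pixels'],cv2.COLOR_RGB2BGR)[215:305,170:470]
cv2.imwrite('pics/w3c.png',cv2.resize(im,None,fx=2.6,fy=5.2,interpolation=cv2.INTER_CUBIC))
```

```text
block near edge [ -26.1 -111.8] [-27.2 -75.7] mid [-26.65 -93.75] stripe [-106.   -94.3] [-26.8 -95.2]
block near edge [-27.6 -16.3] [-27.6  18.9] mid [-27.6   1.3] stripe [-106.6    0.7] [-26.8   0.7]
block near edge [-27.5  76.4] [-27.4 112.2] mid [-27.45  94.3 ] stripe [-106.6   95.5] [-27.7  97.4]
delta [-0.7689  0.0117  0.254 ] [-0.0003 -0.0002 -0.0009]
```

View pics/w3c.png

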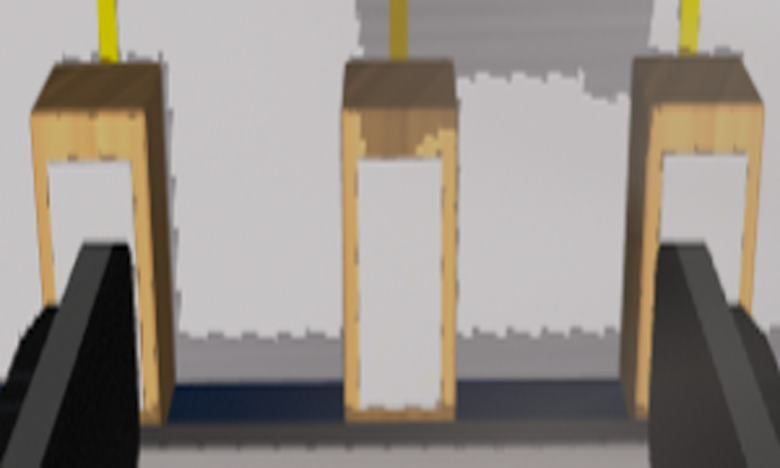

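All three blocks read within about 1–2 mm of their stripes and sit in one row, which is good enough. Next I approach the nut and take one closer look.

Emit:
{"fn": "send_rows", "kwargs": {"deltas": [[1,-0.15,0.012,-0.1,0,0,0],[1,-0.3,0.012,-0.2,0,0,0],[1,-0.45,0.012,-0.3,0,0,0],[1,-0.45,0.012,-0.3,0,0,0],[1,-0.45,0.012,-0.3,0,0,0],[1,-0.45,0.012,-0.3,0,0,0]]}}

```text
clock: 15.33
tcp_pos: [0.5865, 0.0872, 0.2023]
orientation: [0.262, -3.128, 0.001]
contact_force: [-0.4, -0.8, 0.2]
grip_width: 0.0858
```

Run:
```python
from h import *
st(); f=snap('wrist','pics/w4',(220,200,420,400),3)
w=world(.06,.0005); print(proj(f,[np.r_[w,.0773]]), ((proj(f,[np.r_[w,.0773]])-[220,200])*3))
```

```text
t 15.33 jig [9.1 0.4] z 202.3 yaw-jig -0.17 F [-0.4 -0.8  0.2] M [-0.02 -0.02  0.01] w 85.8 j [-0.42  0.4   0.21  1.82 -0.1   0.94  1.58]
[[321.02145725 259.72123631]] [[303.06437175 179.16370892]]
```

View pics/w4.png

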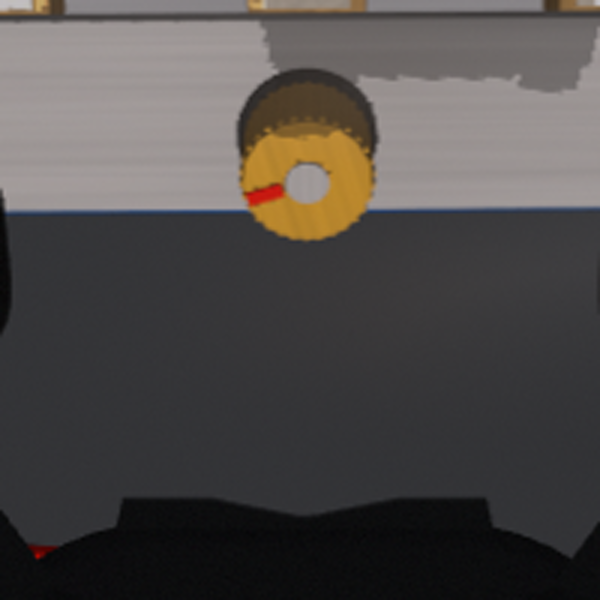

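Run:
```python
from h import *
f=load('pics/w4')
p=(308.5/3+219.5,182.5/3+199.5); n=jig(ray(f,[p],.0772)[0]); m=jig(ray(f,[(266.5/3+219.5,195.5/3+199.5)],.0772)[0]); d=m-n
print(n*1e3,'mark ang',np.degrees(np.arctan2(d[1],d[0])))
to(n[0],n[1],.0693)
```

```text
[60.60499553  1.56914757] mark ang -71.2121087281049
delta [-0.3489  0.0076  0.8852] [-0.0002 -0.001  -0.0008]
```

Emit:
{"fn": "send_rows", "kwargs": {"deltas": [[1,-0.2,0.004,0.1,0,0,0],[1,-0.35,0.004,0.25,0,0,0],[1,-0.35,0.004,0.4,0,0,0],[1,-0.35,0.004,0.5,0,0,0],[1,-0.35,0.004,0.5,0,0,0],[1,-0.35,0.004,0.5,0,0,0]]}}

```text
clock: 15.88
tcp_pos: [0.6373, 0.0973, 0.1274]
orientation: [0.264, -3.127, 0.001]
contact_force: [0.4, -0.1, 0.7]
grip_width: 0.0853
```

Run:
```python
from h import *
st(); to(.0607,.001,.0695)
```

```text
t 15.88 jig [60.9  1.8] z 127.4 yaw-jig -0.09 F [ 0.4 -0.1  0.7] M [0.01 0.   0.03] w 85.3 j [-0.39  0.56  0.19  1.74 -0.14  0.85  1.61]
delta [-1.000e-04 -4.900e-03  3.861e-01] [-0.0001 -0.0012 -0.0005]
```

Emit:
{"fn": "send_rows", "kwargs": {"deltas": [[1,0,-0.004,0.12,0,0,0],[1,0,-0.004,0.25,0,0,0],[1,0,-0.004,0.386,0,0,0],[1,0,-0.004,0.386,0,0,0],[1,0,-0.004,0.386,0,0,0],[1,0,-0.004,0.386,0,0,0]]}}

```text
clock: 16.38
tcp_pos: [0.6399, 0.0974, 0.0728]
orientation: [-0.264, 3.128, 0.0]
contact_force: [0.7, -0.3, -0.5]
grip_width: 0.0853
```

Run:
```python
from h import *
st(); to(.0607,.001,.0695)
```

```text
t 16.38 jig [63.5  1.4] z 72.8 yaw-jig -0.08 F [ 0.7 -0.3 -0.5] M [-0.   -0.    0.02] w 85.3 j [-0.38  0.64  0.18  1.76 -0.15  0.75  1.62]
delta [ 0.0188 -0.0024  0.0218] [ 0.      0.0007 -0.0005]
```

Emit:
{"fn": "send_rows", "kwargs": {"deltas": [[0,0,0,0,0,0,0],[0,0,0,0,0,0,0],[0,0,0,0,0,0,0],[0,0,0,0,0,0,0],[0,0,0,0,0,0,0],[0,0,0,0,0,0,0],[0,0,0,0,0,0,0],[0,0,0,0,0,0,0]], "squeeze": 50}}

```text
clock: 17.05
tcp_pos: [0.6394, 0.0968, 0.0719]
orientation: [-0.264, 3.13, -0.001]
contact_force: [-0.7, -1.4, 6.9]
grip_width: 0.0344
```

Run:
```python
from h import *
st(); to(.0607,.001,.0695)
```

```text
t 17.05 jig [62.9  0.8] z 71.9 yaw-jig -0.09 F [-0.7 -1.4  6.9] M [-0.31  0.32  0.03] w 34.4 j [-0.37  0.64  0.18  1.77 -0.15  0.75  1.62]
delta [0.0148 0.001  0.0161] [-0.0002  0.0003 -0.0005]
```

Emit:
{"fn": "send_rows", "kwargs": {"deltas": [[1,0,0,0,0,0,0],[1,0,0,0,0,0,0],[1,0.007,0,0,0,0,0],[1,0.015,0,0.008,0,0,0],[1,0.015,0,0.016,0,0,0],[1,0.015,0,0.016,0,0,0],[1,0.015,0,0.016,0,0,0]]}}

```text
clock: 17.63
tcp_pos: [0.6366, 0.0971, 0.0683]
orientation: [0.265, -3.13, 0.0]
contact_force: [-0.4, 0.6, -0.4]
grip_width: 0.0856
```

Run:
```python
from h import *
st(); to(.0607,.001,.0695)
```

```text
t 17.63 jig [60.2  1.6] z 68.3 yaw-jig -0.06 F [-0.4  0.6 -0.4] M [-0.03 -0.03  0.04] w 85.6 j [-0.37  0.64  0.18  1.77 -0.16  0.74  1.62]
delta [-0.0034 -0.004  -0.0082] [ 0.     -0.0001 -0.0004]
```

Emit:
{"fn": "send_rows", "kwargs": {"deltas": [[1,-0.003,-0.002,-0.005,0,0,0],[0,-0.003,-0.002,-0.005,0,0,0],[0,-0.003,-0.002,-0.005,0,0,0],[0,-0.003,-0.002,-0.005,0,0,0],[0,-0.003,-0.002,-0.005,0,0,0],[0,-0.003,-0.002,-0.005,0,0,0],[0,-0.003,-0.002,-0.005,0,0,0],[0,-0.003,-0.002,-0.005,0,0,0],[0,-0.003,-0.002,-0.005,0,0,0]], "squeeze": 50}}

```text
clock: 18.38
tcp_pos: [0.6374, 0.0964, 0.0696]
orientation: [-0.264, 3.13, -0.0]
contact_force: [-2.4, -1.8, 5.0]
grip_width: 0.0349
```

Run:
```python
from h import *
st()
```

```text
t 18.38 jig [60.8  0.9] z 69.6 yaw-jig -0.08 F [-2.4 -1.8  5. ] M [-0.43  0.38  0.02] w 34.9 j [-0.37  0.64  0.18  1.77 -0.16  0.74  1.62]
```

Emit:
{"fn": "send_rows", "kwargs": {"deltas": [[0,0,0,0,0,0,0.02],[0,0,0,0,0,0,0.05],[0,0,0,0.001,0,0,0.08],[0,0,0,0.001,0,0,0.11],[0,0,0,0.002,0,0,0.14],[0,0,0,0.002,0,0,0.17],[0,0,0,0.003,0,0,0.2],[0,0,0,0.003,0,0,0.23],[0,0,0,0.004,0,0,0.26],[0,0,0,0.004,0,0,0.29],[0,0,0,0.004,0,0,0.32],[0,0,0,0.005,0,0,0.35],[0,0,0,0.005,0,0,0.38],[0,0,0,0.006,0,0,0.41],[0,0,0,0.006,0,0,0.44],[0,0,0,0.006,0,0,0.44],[0,0,0,0.006,0,0,0.44]]}}

```text
clock: 19.8
tcp_pos: [0.6373, 0.0963, 0.0687]
orientation: [1.792, 2.58, -0.001]
contact_force: [-2.0, -1.4, 6.4]
grip_width: 0.0347
```

Run:
```python
from h import *
st()
```

```text
t 19.8 jig [60.8  0.8] z 68.7 yaw-jig -79.32 F [-2.  -1.4  6.4] M [-0.45  0.38 -0.08] w 34.7 j [-0.62  0.7   0.54  1.79 -0.48  0.78  0.52]
```

Emit:
{"fn": "send_rows", "kwargs": {"deltas": [[0,0,0,0,0,0,0.02],[0,0,0,0,0,0,0.04],[0,0,0,0.001,0,0,0.06],[0,0,0,0.001,0,0,0.08],[0,0,0,0.001,0,0,0.1],[0,0,0,0.002,0,0,0.12],[0,0,0,0.002,0,0,0.12]]}}

```text
clock: 20.38
tcp_pos: [0.6373, 0.0963, 0.0684]
orientation: [2.247, 2.195, -0.001]
contact_force: [-2.9, -1.7, 7.0]
grip_width: 0.0345
```

Run:
```python
from h import *
st()
```

```text
t 20.38 jig [60.7  0.8] z 68.4 yaw-jig -101.07 F [-2.9 -1.7  7. ] M [-0.41  0.55 -0.09] w 34.5 j [-0.69  0.73  0.63  1.79 -0.58  0.81  0.21]
```

Emit:
{"fn": "send_rows", "kwargs": {"deltas": [[0,0,0,0,0,0,0.01],[0,0,0,0,0,0,0.02],[0,0,0,0,0,0,0.03],[0,0,0,0,0,0,0.03]]}}

```text
clock: 20.72
tcp_pos: [0.6373, 0.0963, 0.0684]
orientation: [2.346, 2.089, -0.0]
contact_force: [-3.0, -1.8, 6.9]
grip_width: 0.0345
```

Run:
```python
from h import *
st()
```

```text
t 20.72 jig [60.7  0.8] z 68.4 yaw-jig -106.38 F [-3.  -1.8  6.9] M [-0.41  0.47 -0.13] w 34.5 j [-0.7   0.74  0.66  1.79 -0.6   0.82  0.14]
```

Emit:
{"fn": "send_rows", "kwargs": {"deltas": [[0,0,0,0,0,0,0.01],[0,0,0,0,0,0,0.02],[0,0,0,0,0,0,0.02]]}}

```text
clock: 20.97
tcp_pos: [0.6374, 0.0969, 0.0684]
orientation: [2.408, 2.017, -0.0]
contact_force: [-1.1, -2.3, 5.8]
grip_width: 0.0345
```

Run:
```python
from h import *
st()
```

```text
t 20.97 jig [60.9  1.3] z 68.4 yaw-jig -109.83 F [-1.1 -2.3  5.8] M [-0.16  0.32  0.63] w 34.5 j [-0.71  0.74  0.67  1.8  -0.61  0.82  0.09]
```

Emit:
{"fn": "send_rows", "kwargs": {"deltas": [[0,0,0,0,0,0,0.01],[0,0,0,0,0,0,0.02],[0,0,0,0,0,0,0.02]]}}

```text
clock: 21.22
tcp_pos: [0.6377, 0.0978, 0.0683]
orientation: [2.469, 1.942, 0.001]
contact_force: [-1.1, 0.3, 5.2]
grip_width: 0.0346
```

Run:
```python
from h import *
st()
```

```text
t 21.22 jig [61.4  2.2] z 68.3 yaw-jig -113.37 F [-1.1  0.3  5.2] M [0.21 0.15 0.78] w 34.6 j [-0.72  0.75  0.69  1.8  -0.63  0.83  0.04]
```

Emit:
{"fn": "send_rows", "kwargs": {"deltas": [[0.7,0,0,0,0,0,0],[0.7,0,0,0,0,0,0],[0.7,0,0,0,0,0,0],[0.7,0,0,0,0,0,0],[0.7,0,0,0,0,0,0]]}}

```text
clock: 21.63
tcp_pos: [0.6371, 0.0966, 0.0678]
orientation: [-2.471, -1.94, 0.0]
contact_force: [-0.3, 0.3, 0.1]
grip_width: 0.0599
```

Run:
```python
from h import *
st(); to(.0608,.0009,.068,np.radians(-114))
```

```text
t 21.63 jig [60.6  1.1] z 67.8 yaw-jig -113.49 F [-0.3  0.3  0.1] M [0.   0.01 0.01] w 59.9 j [-0.72  0.75  0.69  1.8  -0.63  0.83  0.04]
delta [-0.0009  0.0016 -0.001 ] [-0.0001  0.0001  0.0029]
```

Emit:
{"fn": "send_rows", "kwargs": {"deltas": [[0,0,0,0,0,0,0],[0,0,0,0,0,0,0],[0,0,0,0,0,0,0],[0,0,0,0,0,0,0],[0,0,0,0,0,0,0],[0,0,0,0,0,0,0]], "squeeze": 60}}

```text
clock: 22.13
tcp_pos: [0.6374, 0.0967, 0.0683]
orientation: [2.471, 1.94, 0.0]
contact_force: [-1.0, -0.1, 3.9]
grip_width: 0.0343
```

Run:
```python
from h import *
st()
```

```text
t 22.13 jig [60.9  1.1] z 68.3 yaw-jig -113.48 F [-1.  -0.1  3.9] M [-0.11  0.21  0.03] w 34.3 j [-0.72  0.75  0.69  1.8  -0.63  0.83  0.04]
```

Emit:
{"fn": "send_rows", "kwargs": {"deltas": [[0,0,0,0,0,0,0.004],[0,0,0,0,0,0,0.009],[0,0,0,0,0,0,0.009]]}}

```text
clock: 22.38
tcp_pos: [0.6373, 0.0967, 0.0682]
orientation: [2.497, 1.906, -0.001]
contact_force: [-2.0, -2.0, 4.6]
grip_width: 0.0344
```

Run:
```python
from h import *
st()
```

```text
t 22.38 jig [60.8  1.1] z 68.2 yaw-jig -115.03 F [-2.  -2.   4.6] M [-0.3   0.34  1.09] w 34.4 j [-0.72  0.75  0.69  1.8  -0.63  0.83  0.02]
```

Emit:
{"fn": "send_rows", "kwargs": {"deltas": [[0,0,0,0,0,0,-0.003],[0,0,0,0,0,0,-0.004],[0,0,0,0,0,0,-0.004]]}}

```text
clock: 22.63
tcp_pos: [0.6374, 0.0967, 0.0682]
orientation: [2.486, 1.921, 0.0]
contact_force: [-1.6, -0.9, 5.4]
grip_width: 0.0343
```

Run:
```python
from h import *
st()
```

```text
t 22.63 jig [60.9  1.1] z 68.2 yaw-jig -114.35 F [-1.6 -0.9  5.4] M [-0.2   0.3   0.73] w 34.3 j [-0.72  0.75  0.69  1.8  -0.63  0.83  0.03]
```

Emit:
{"fn": "send_rows", "kwargs": {"deltas": [[0,0,0,0,0,0,-0.02],[0,0,0,0,0,0,-0.05],[0,0,0,-0.001,0,0,-0.08],[0,0,0,-0.001,0,0,-0.11],[0,0,0,-0.002,0,0,-0.14],[0,0,0,-0.002,0,0,-0.17],[0,0,0,-0.003,0,0,-0.2],[0,0,0,-0.003,0,0,-0.23],[0,0,0,-0.004,0,0,-0.26],[0,0,0,-0.004,0,0,-0.29],[0,0,0,-0.004,0,0,-0.32],[0,0,0,-0.005,0,0,-0.35],[0,0,0,-0.005,0,0,-0.38],[0,0,0,-0.006,0,0,-0.41],[0,0,0,-0.006,0,0,-0.44],[0,0,0,-0.006,0,0,-0.47],[0,0,0,-0.006,0,0,-0.49],[0,0,0,-0.006,0,0,-0.49],[0,0,0,-0.006,0,0,-0.49]]}}

```text
clock: 24.22
tcp_pos: [0.637, 0.0965, 0.0692]
orientation: [-0.451, -3.108, -0.0]
contact_force: [-3.0, -1.5, 6.7]
grip_width: 0.0343
```

Run:
```python
from h import *
st()
```

```text
t 24.22 jig [60.5  0.9] z 69.2 yaw-jig -26.26 F [-3.  -1.5  6.7] M [-0.28  0.52  0.05] w 34.3 j [-0.46  0.65  0.3   1.78 -0.26  0.75  1.26]
```

Emit:
{"fn": "send_rows", "kwargs": {"deltas": [[0,0,0,0,0,0,-0.01],[0,0,0,0,0,0,-0.016],[0,0,0,0,0,0,-0.016],[0,0,0,0,0,0,-0.016]]}}

```text
clock: 24.55
tcp_pos: [0.637, 0.0964, 0.0692]
orientation: [-0.373, -3.119, -0.0]
contact_force: [-2.1, -0.5, 7.2]
grip_width: 0.0346
```

Run:
```python
from h import *
st()
f=r.grab_frame('top'); g=r.grab_frame('scene')
T=lambda a:cv2.cvtColor(np.array(a['pixels']),cv2.COLOR_RGB2BGR)
cv2.imwrite('pics/fin.png',np.hstack([cv2.resize(T(f)[110:240,200:350],(400,347),interpolation=cv2.INTER_CUBIC),cv2.resize(T(g)[140:260,295:425],(376,347),interpolation=cv2.INTER_CUBIC)]))
```

```text
t 24.55 jig [60.5  0.9] z 69.2 yaw-jig -23.39 F [-2.1 -0.5  7.2] M [-0.28  0.48  0.06] w 34.6 j [-0.45  0.65  0.28  1.78 -0.25  0.75  1.3 ]
```

View pics/fin.png

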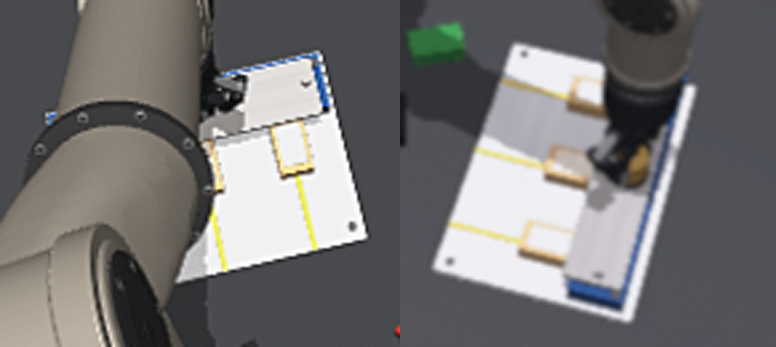

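The blocks remain in a row under the bar and the gripper holds the nut. One wrist crop should show the red mark.

Run:
```python
from h import *
snap('wrist','pics/w5')
```

```text
(no output)
```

View pics/w5.png

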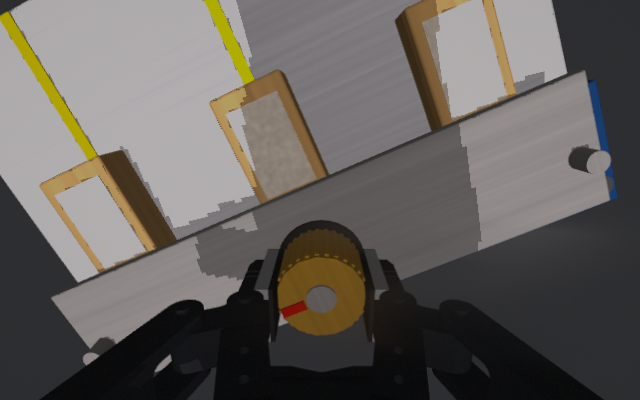

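Run:
```python
from h import *
f=load('pics/w5'); a,b=[jig(p) for p in ray(f,[(321,299),(293,311)],.077)]; d=b-a
print(a*1e3,'mark',np.degrees(np.arctan2(d[1],d[0])))
for s in [(284,308),(301,307)]:
    d=jig(ray(f,[s],.077)[0])-a; print(np.degrees(np.arctan2(d[1],d[0])))
```

```text
[61.42121343  0.82577127] mark -87.05872695938456
-97.66753888151814
-88.60017134911513
```

```bash
python3 -c "
from h import *
st(); print(r.hand_in())"
```

```text
t 24.7 jig [60.4  1. ] z 69.2 yaw-jig -23.39 F [-2.2 -1.   6.3] M [-0.2   0.53  0.05] w 34.2 j [-0.45  0.65  0.28  1.78 -0.25  0.75  1.3 ]
the job is handed in; nothing more can be done
None
```

The blocks and nut are done in the order asked, and I handed the job in at 24.7 s with the nut still gripped at 60 N.

- **Blocks:** I slid each block home along its stripe until it pressed on the fence with 15–16 N. Near-edge measurements put them 0.6, 1.5 and about 2–3 mm off their stripes (blocks 2, 1 and 3). An enlarged crop read all three as within about 1 mm. Their near edges lie in one row to about 1 mm.
- **Jig position:** My x origin for the jig appears about 2.7 mm off. The near edges read -27 mm instead of -30 mm, so I relied on fence contact rather than that number.
- **Nut:** It turned clockwise about 107° until the torque jumped to 0.6–0.8 N m, and the fingers slipped slightly at the stop. I regripped, and a light push showed the stop again at 1.1 N m. I then backed off 90° (±1°) from the zero-torque angle.
- **Final nut check:** The red mark reads -87° to -98° from jig x, where -90° is expected. That reading is coarse.
- **Bystanders:** I did not touch the dish, tape roll or jar, but I did not measure their positions again at the end.

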